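# Wedge the dish tray up to its height lugs

### The arm

A 6-joint arm with a two-finger parallel gripper is mounted at the origin on the work surface. World frame = base frame: x ahead of the robot, y to its left, z up, the work surface at z = 0. Lengths are in mm, angles in rad, forces in N, time in s.
With the tool pointing down it reaches from about 250 to 800 mm from the base axis. Payload 8.5 kg.
Tool frame: the origin (TCP) lies on the centre line of the jaws, within the pads' length; the fingertips stand 19 mm ahead of it and the grasp point (between the pads) is the TCP; z points along the fingers, y is the direction in which the jaws open and shut (so a half turn about z gives the same grasp; the last joint's range is limited). The gripper opens to 85 mm and grips with 20 to 120 N. Pads are 22 mm wide; open, the fingers measure 114 mm over their backs; the gripper's body (76 mm by 85 mm) begins 54 mm behind the grasp point. The pads swing forward as they close: fully open they stand 13 mm farther back than shut.
Start: joints at [1.349, 0.238, -0.013, 1.319, 0, 1.571], TCP at [115.481, 512.098, 250.276] pointing down, gripper open.
Joint ranges: [-2.66, 2.66], [-1.03, 1.9], [-1.14, 1.46], [-1.82, 2.27], [-1.45, 1.34], [-3.14, 3.14]. Speed limits (rad/s): [2.22, 2.22, 2.79, 3.14, 3.14, 3.14].

### API

Orientations are given as a rotation vector (axis times angle).
In Python, from cell import bot gives the robot as it stands.
- The arm moves only by the shell command python3 -m pendant 'ROWS'. ROWS is JSON, a list of rows, each an object of numbers: "dx", "dy", "dz": the shift along the tool's x, y, z in mm; "rx", "ry", "rz": the turn, a rotation vector about the tool's x, y, z in rad; "jaw": the gripper's target within -1 to 1 (shut at 1, half-way at 0, fully open at -1). A call has 1 to 12 rows; each row is the pose to reach, as a shift and turn from the pose commanded when the call began, along the tool's axes at that moment; what a row does not reach only later rows make up. A row lasts 1/8 s, in which the tool goes at most 62.5 mm and 10.7 degrees, less where a joint would pass 70% of its speed; a pose out of reach is approached as far as the arm can. A call with a gripper value outside its range is refused whole. The fingers move at their own pace and stop on an object; the grip force is fixed at half the most. Time passes only in rows, so rows that repeat a pose let the fingers close. It gives the time, the measured TCP pose, the force and the opening at its end, in the units of the state.
- bot.read_state(): the state, without advancing time (a new reading comes with each control period).
- bot.capture(name): name is "scene" or "top"; returns (picture, depth): 384x512x3 uint8, blue, green, red; 384x512 float32, mm along the optical axis (not along the pixel's ray), 0 where there is no reading.
- bot.camera_info(name): a dict with "fx", "fy", "cx", "cy" (pixels), "extrinsics" (4x4, takes a point from camera to world coordinates). Camera axes: x right, y down, z forward; pixel columns grow to the right and rows downward; lengths in mm; the calibration is good to about 2 mm. A picture is of the moment at which its call begins. camera_info takes no time and is no camera call.
- bot.hand_in(): hands the job in, once; it reports no verdict.
The state is a dict: "t": time; "qpos": joint angles; "qd": joint speeds; "effort": joint torques, N m; "tcp_pos": TCP position; "tool_rot": TCP orientation; "contact_force": force on the tool from outside, world axes, zero at the start; "torque": the same for the moment, N m; "finger_gap": opening from 0.0 (shut) to 1.0 (fully open).
Only numpy, scipy, OpenCV 4.12 (cv2) and the standard library are available. Lean on these libraries where they do the work, as an engineer would, in place of code of your own. Each camera call takes 0.05 s, during which the arm holds its last target. There are 200 camera calls.

### The job

Slide the levelling wedge, thin end first and square, under the middle of the dish tray's front edge until the tray has risen to its height mark, where it just bears up lightly against both lugs of the height gauge. Stop there without forcing the tray hard against the lugs, let go, and leave the wedge carrying the tray. Move the tray with the wedge alone, and leave the bottle, flask and dish stack where they stand.

Things in the scene. Friction and masses are not known exactly. Their poses are not given: they have to be found in the camera images.
- stand: Fixed steel stand. Origin on the bench under the middle of the tray's front edge; +x level, front to rear (away from the robot), z up. Side rails 84 mm either side of the middle line (12 wide, 10 high); bare bench between, where the wedge slides in along +x. Front rests 14.5 mm high on the rails; rear rest 20.5 mm high at x 138 to 150 mm with a back wall, where the tray pivots.
- gauge: Fixed height gauge, same origin and axes as the stand: two dark posts 12 mm square, 56 mm high, at y +-104 mm. On each a clamped lug (8 mm thick) reaches over the tray's front corner. Both share one height, not reported: undersides 26 to 31 mm over the bench, so the tray's front underside stops 18 to 23 mm up. They do not yield: at contact the push on the wedge climbs a few N per mm.
- tray: Loose aluminium dish tray, 150 mm deep (x), 180 mm wide (y), 8 mm thick, four covered dishes 54 mm across and 13 mm high fixed on it; 0.44 to 0.69 kg. Origin at the middle of its front lower edge, which starts 14 mm over the bench; +x to the rear, sloping up 2.6 degrees at the start.
- wedge: Loose grey plastic levelling wedge, 30 mm wide (y), 0.12 kg, flat on the bench. Origin on its underside below the middle of the heel block, +x to the thin end. Heel block, to be grasped across y: 44 mm long (x -22 to 22), 38 mm high. From x 22 to 122 mm the top slopes straight from 25 down to 3 mm.
- bottle: Bystander: amber bottle with a blue cap, 64 mm across, 125 mm high, origin under its middle.
- flask: Bystander: glass conical flask, 72 mm across, 110 mm high, origin under its middle.
- dishes: Bystander: stack of three culture dishes, 60 mm across, 42 mm high, origin under its middle.
- wedge_tip (a point): Middle of the wedge's thin end, at its underside, 122 mm ahead of the wedge's origin. The wedge locks by friction under load when let go; with the tray alone on it, pushing takes some 2 to 8 N, more if the wedge is also pressed down.
There are look-alikes about, which are no part of the job. Several things have the shape of the wedge; the one meant has the colours described above.

How it is judged (in metres and radians):
On the way, in this order (a step that is already met when the one before it is completed fails the run):
1. the wedge's thin end is under the middle of the tray's front edge, the tray not yet at the lugs (x of wedge in the frame of stand above -0.115 m and y of wedge in the frame of stand between -0.03 and 0.03 m and angle between the x axis of wedge and the x axis of stand, either way round below 0.2 rad and contact force between tray and gauge below 0.2 N), for 0.1 s.
2. the wedge carries the tray's front edge, lifted from its rests (contact force between wedge and tray above 0.8 N and z of tray in the frame of stand above 0.0157 m), for 0.1 s.
At the end, for the whole second after the job is handed in: The wedge lies flat under the middle of the tray's front edge (within 25 mm of the middle line, 10 degrees of square) and holds the tray against the gauge lugs with 0.8 to 8 N in all, level side to side within 0.7 degrees; all at rest and released (contact force between tray and gauge between 0.8 and 8 N and contact force between wedge and tray above 1.5 N and angle between tray's own y axis and vertical between 1.5588 and 1.5828 rad and angle between wedge's own z axis and vertical below 0.06 rad and y of wedge in the frame of stand between -0.025 and 0.025 m and angle between the x axis of wedge and the x axis of stand, either way round below 0.17 rad and linear speed of each of wedge, tray below 0.01 m/s and contact force between the fingers and wedge below 0.1 N); the robot touches nothing.
It fails at once if the tray is forced against the gauge lugs with more than 20 N (contact force between tray and gauge above 20 N).
It fails at once if the robot itself pushes the tray or its dishes (over 2 N) (contact force between any of the fingers, the arm and tray above 2 N).
It fails at once if a bystander is moved more than 20 mm (distance of any of bottle, flask, dishes from where it was at the start of the episode above 0.02 m).
It also fails if it takes over 72 s, if anything falls off the work surface, if the arm or the gripper's body presses on something with over 40 N, if the wrist force passes 120 N, or if a joint passes its speed limit or range.

## Working session

There is one attempt and no reset: what is moved stays moved. The work goes in short steps, Python scripts to look and compute and a shell command to move; the robot and the scene stay as the last step left them, time stands still between calls to the robot, and variables do not carry over. Pictures are saved under pics/ and viewed, about 8 in all and at most 12, crops included, and the job is handed in when it is done.

```bash
mkdir -p pics; ls
python3 - <<'E'
from cell import bot
import cv2,numpy as np
np.set_printoptions(precision=4,suppress=True)
for n in("scene","top"):
    p,d=bot.capture(n);np.savez(f"pics/{n}0.npz",p=p,d=d);cv2.imwrite(f"pics/{n}0.png",p)
    print(n,bot.camera_info(n))
print(bot.read_state())
a=cv2.imread("pics/scene0.png");b=cv2.imread("pics/top0.png")
E
```

```text
pics
scene {'fx': 434.6839761241697, 'fy': 434.6839761241697, 'cx': 254.6862606252991, 'cy': 193.5243394230202, 'extrinsics': array([[   0.2648,    0.5374,   -0.8007, 1308.697 ],
       [   0.9642,   -0.1597,    0.2117, -174.1247],
       [  -0.0141,   -0.828 ,   -0.5605,  603.9416],
       [   0.    ,    0.    ,    0.    ,    1.    ]])}
top {'fx': 405.55557912044355, 'fy': 405.55557912044355, 'cx': 263.2149916415631, 'cy': 191.57760050022796, 'extrinsics': array([[  -0.0186,   -0.9966,    0.0807,  403.0347],
       [  -0.9997,    0.0172,   -0.018 ,   49.4634],
       [   0.0166,   -0.081 ,   -0.9966, 1222.9291],
       [   0.    ,    0.    ,    0.    ,    1.    ]])}
{'t': 0.1, 'qpos': array([ 1.349 ,  0.2387, -0.0142,  1.3192, -0.    ,  1.5708]), 'qd': array([-0.0021, -0.0023,  0.0003,  0.001 ,  0.0004,  0.0004]), 'effort': array([  0.0007, -53.972 ,  34.7001,   0.0134,   0.0001,  -0.    ]), 'tcp_pos': array([115.4257, 511.7938, 249.7457]), 'tool_rot': array([-0.3477, -3.1222,  0.002 ]), 'contact_force': array([ 0.3375, -1.0393,  0.2201]), 'torque': array([ 0.0101, -0.0479, -0.0005]), 'finger_gap': 0.9959935412228788}
```

View pics/top0.png

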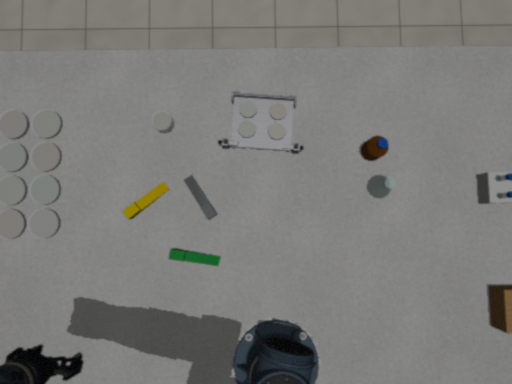

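View pics/scene0.png

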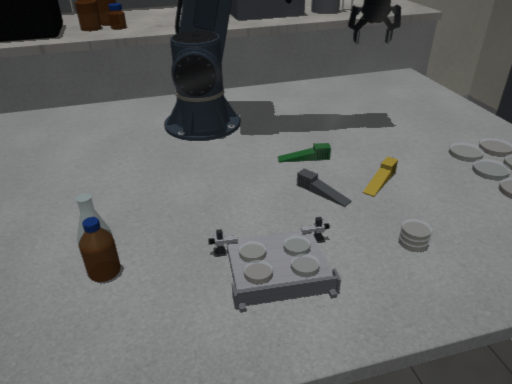

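The top view shows the tray at about (263,122) with gauge posts near (224,143) and (297,148). The grey wedge runs from about (213,215) to (188,178). The scene view shows its heel at (308,178), so the heel is the end nearer the robot.

```bash
cat > h.py <<'E'
import numpy as np,cv2
from cell import bot
np.set_printoptions(precision=3,suppress=True)
def grab(n):
    p,d=bot.capture(n); return p,cloud(n,d)
def cloud(n,d):
    i=bot.camera_info(n);v,u=np.mgrid[:d.shape[0],:d.shape[1]]
    P=np.stack([(u-i['cx'])/i['fx']*d,(v-i['cy'])/i['fy']*d,d,np.ones_like(d)],-1)@i['extrinsics'].T
    return P[...,:3]
def ray(n,u,v,z):
    i=bot.camera_info(n);E=i['extrinsics'];r=E[:3,:3]@[(u-i['cx'])/i['fx'],(v-i['cy'])/i['fy'],1]
    o=E[:3,3];return o+r*(z-o[2])/r[2]
def rect(P,m):
    q=P[m][:,:2].astype(np.float32);return cv2.minAreaRect(q)
E
python3 - <<'E'
from h import *
for n in("top","scene"):
    f=np.load(f"pics/{n}0.npz");p,d=f['p'],f['d'];P=cloud(n,d);X,Y,Z=P[...,0],P[...,1],P[...,2]
    ok=d>0
    bench=ok&(X>300)&(X<420)&(Y>-150)&(Y<0);print(n,"bench z",np.median(Z[bench]),Z[bench].std())
    sat=p.max(2).astype(int)-p.min(2)
    m=np.zeros(d.shape,bool)
    m[(slice(165,228),slice(178,222)) if n=="top" else (slice(165,210),slice(292,356))]=1
    m0=m&ok&(p.max(2)<(125))
    w=m&ok&(sat<30)&(Z>4)
    for nm,mm in(("dark",m0),("z>4",w),("heel",m&ok&(Z>31))):
        if mm.sum()>3: print(nm,mm.sum(),rect(P,mm),Z[mm].max())
    g=ok&(X>440)&(X<660)&(Y>-100)&(Y<220)&(Z>46)&(Z<75)
    k,l,s,c=cv2.connectedComponentsWithStats(g.astype(np.uint8))
    for j in range(1,k): 
        if s[j,4]>2: print("post",s[j],P[l==j].mean(0),P[l==j][:,2].max(),p[l==j].mean(0))
    r=(slice(80,165),slice(205,310)) if n=="top" else (slice(160,320),slice(190,370))
    cv2.imwrite(f"pics/{n}_c.png",cv2.resize(p[r],None,fx=4 if n=="scene" else 6,fy=4 if n=="scene" else 6,interpolation=cv2.INTER_CUBIC))
E
```

```text
top bench z -0.356664742271505 2.389907749363369
dark 621 ((489.8688659667969, 218.21697998046875), (150.4365234375, 40.07179260253906), 30.547311782836914) 44.38089010106978
z>4 537 ((491.2281494140625, 218.691162109375), (126.42542266845703, 182.87928771972656), 88.13844299316406) 44.38089010106978
heel 156 ((447.3744201660156, 190.28684997558594), (43.74912643432617, 30.016584396362305), 33.26087188720703) 44.38089010106978
post [224 139   4   5  19] [647.839 135.477  54.481] 57.36398380217838 [71.895 69.842 69.474]
post [294 144   5   4  18] [630.665 -70.48   55.803] 60.560399060415875 [76.556 74.278 73.778]
scene bench z -0.727793646942132 1.1591801222109117
dark 895 ((461.18231201171875, 228.77120971679688), (184.10342407226562, 89.83064270019531), 32.44386672973633) 40.456925761727234
z>4 714 ((489.32476806640625, 214.37039184570312), (139.2843017578125, 34.767269134521484), 32.89006805419922) 40.456925761727234
heel 150 ((449.96832275390625, 189.7635498046875), (45.474613189697266, 31.816770553588867), 33.15491485595703) 40.456925761727234
post [315 217   7   7  44] [651.984 133.997  52.536] 57.24181994204241 [47.795 46.25  45.045]
post [216 229   7   8  44] [635.751 -71.828  53.112] 57.22138474687222 [53.045 51.409 50.386]
```

View pics/top_c.png

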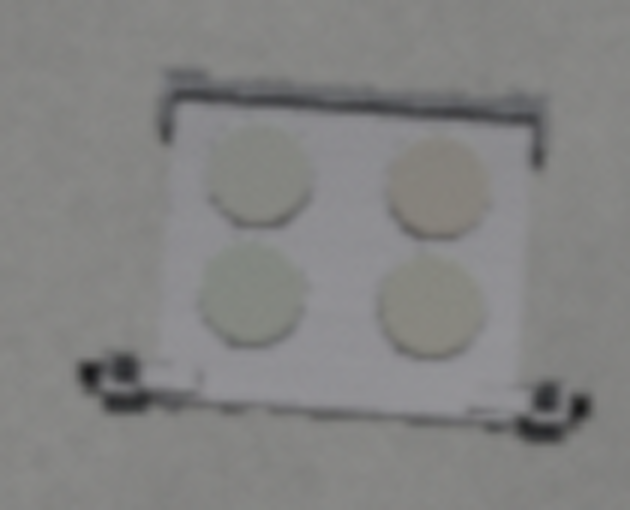

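View pics/scene_c.png

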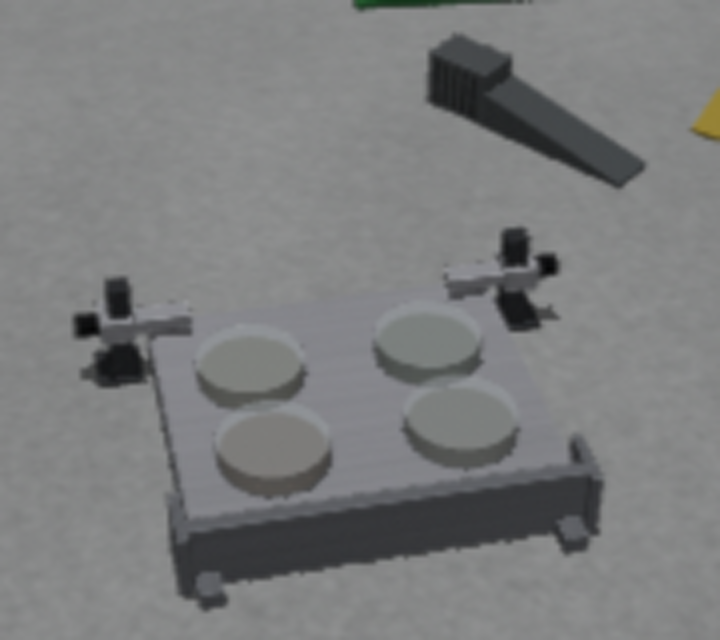

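The crops show the tray sitting with both lugs over its front corners. The wedge is grey with its heel at the robot end. Next I refine the positions and compute the first move.

```bash
cat >> h.py <<'E'
from scipy.spatial.transform import Rotation as R
def rel(target,yaw_y,pos=None,rot=None):
    """rows values: shift to world target (mm) with tool y at world angle yaw_y (rad), tool down"""
    s=bot.read_state();pos=s['tcp_pos'] if pos is None else pos;T=R.from_rotvec(s['tool_rot'] if rot is None else rot)
    y=np.array([np.cos(yaw_y),np.sin(yaw_y),0]);z=np.array([0,0,-1.]);x=np.cross(y,z)
    G=R.from_matrix(np.stack([x,y,z],1))
    return T.inv().apply(np.array(target)-pos),(T.inv()*G).as_rotvec()
E
python3 - <<'E'
from h import *
C={}
for n,(a,b) in dict(top=((224,143),(297,148)),scene=((320,219),(219,232))).items():
    f=np.load(f"pics/{n}0.npz");p,d=f['p'],f['d'];P=cloud(n,d);X,Y,Z=P[...,0],P[...,1],P[...,2];ok=d>0
    yaw=-.082;c=np.array([641.5,31.7]);
    xs=(X-c[0])*np.cos(yaw)+(Y-c[1])*np.sin(yaw);ys=-(X-c[0])*np.sin(yaw)+(Y-c[1])*np.cos(yaw)
    # tray front edge: along strips in y, first x with Z>12
    t=ok&(abs(ys)<75)&(xs>-30)&(xs<160)&(Z>14)
    E=[]
    for y0 in range(-75,75,5):
        q=t&(ys>=y0)&(ys<y0+5)
        if q.sum()>5:E.append((y0+2.5,np.percentile(xs[q],1),np.percentile(xs[q],99)))
    E=np.array(E);print(n,"front fit",np.polyfit(E[:,0],E[:,1],1),"rear",np.polyfit(E[:,0],E[:,2],1))
    side=ok&(xs>25)&(xs<120)&(abs(ys)<110)&(Z>15)
    print("sides",np.percentile(ys[side],[.5,99.5]))
    m=ok&(abs(X-500)<100)&(abs(Y-215)<70)&(p.max(2)<125)
    hl=m&(Z>33); q=P[hl].mean(0); print("heel top",hl.sum(),q)
    yw=np.radians(33); xw=(X-449)*np.cos(yw)+(Y-190)*np.sin(yw); yy=-(X-449)*np.sin(yw)+(Y-190)*np.cos(yw)
    s=m&(xw>30)&(xw<118)&(abs(yy)<25)&(Z>3);L=[]
    for x0 in range(30,115,6):
        k=s&(xw>=x0)&(xw<x0+6)
        if k.sum()>4: L.append((x0+3,(yy[k].max()+yy[k].min())/2))
    L=np.array(L);print("wedge line",np.polyfit(L[:,0],L[:,1],1))
    for z in(56,): print([ray(n,*k,z)[:2] for k in(a,b)])
print(rel([449,190,120],np.radians(33+90)))
E
```

```text
top front fit [ 0.003 -7.856] rear [  0.002 148.321]
sides [-88.243  89.688]
heel top 150 [447.273 190.057  37.793]
wedge line [-0.014  1.021]
[array([641.378, 139.872]), array([623.373, -72.556])]
scene front fit [-0.007 -5.628] rear [  0.002 153.234]
sides [-89.529  89.084]
heel top 138 [451.908 188.162  36.93 ]
wedge line [-0.017 -0.604]
[array([654.733, 137.149]), array([637.579, -71.608])]
(array([-396.188, -240.364,  130.066]), array([-0.001, -0.   , -0.798]))
```

```bash
python3 -m pendant '[{"dx":-396,"dy":-240,"dz":130,"rz":-0.79,"jaw":-1},{"dx":-396,"dy":-240,"dz":130,"rz":-0.79,"jaw":-0.5},{"dx":-396,"dy":-240,"dz":130,"rz":-0.79,"jaw":-0.5},{"dx":-396,"dy":-240,"dz":130,"rz":-0.79,"jaw":-0.5},{"dx":-396,"dy":-240,"dz":130,"rz":-0.79,"jaw":-0.5},{"dx":-396,"dy":-240,"dz":130,"rz":-0.79,"jaw":-0.5},{"dx":-396,"dy":-240,"dz":130,"rz":-0.79,"jaw":-0.5},{"dx":-396,"dy":-240,"dz":130,"rz":-0.79,"jaw":-0.5},{"dx":-396,"dy":-240,"dz":130,"rz":-0.79,"jaw":-0.5},{"dx":-396,"dy":-240,"dz":130,"rz":-0.79,"jaw":-0.5},{"dx":-396,"dy":-240,"dz":130,"rz":-0.79,"jaw":-0.5},{"dx":-396,"dy":-240,"dz":130,"rz":-0.79,"jaw":-0.5}]'
python3 - <<'E'
from h import *
print(rel([449,190,27],np.radians(32.7+90)),bot.read_state())
p,P=grab("scene");cv2.imwrite("pics/s1.png",cv2.resize(p[100:260,220:420],None,fx=4,fy=3.75))
E
```

```text
(array([-396.186, -240.244,  223.065]), array([-0.001, -0.   , -0.793])) {'t': 0.1, 'qpos': array([ 1.349,  0.239, -0.014,  1.319, -0.   ,  1.571]), 'qd': array([-0.002, -0.002,  0.   ,  0.001,  0.   ,  0.   ]), 'effort': array([  0.001, -53.972,  34.7  ,   0.013,   0.   ,  -0.   ]), 'tcp_pos': array([115.426, 511.794, 249.746]), 'tool_rot': array([-0.348, -3.122,  0.002]), 'contact_force': array([ 0.337, -1.039,  0.22 ]), 'torque': array([ 0.01 , -0.048, -0.   ]), 'finger_gap': 0.9959935412228788}invalid input
```

View pics/s1.png

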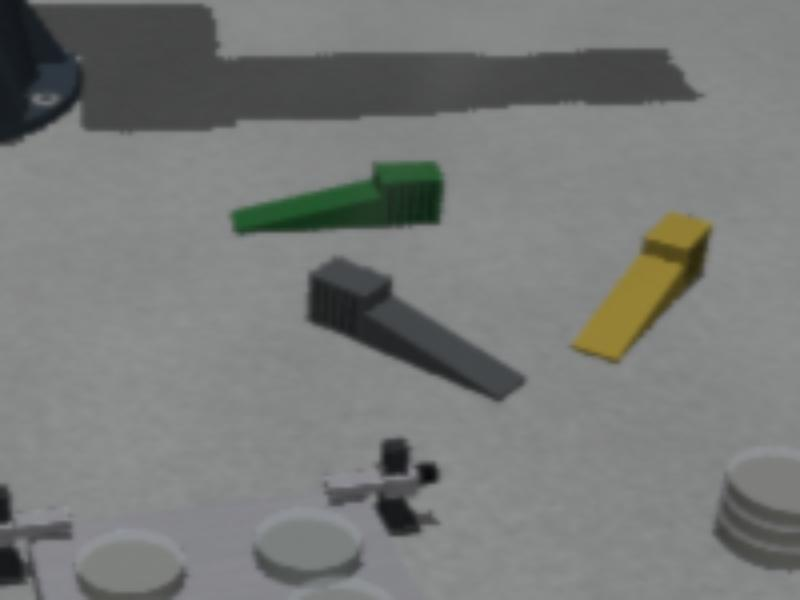

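The picture shows the wedge unmoved, heel at crop (350,295). The pendant refused the row format, so I try with every key given.

```bash
python3 -m pendant '[{"dx":-40,"dy":-24,"dz":13,"rx":0,"ry":0,"rz":-0.08,"jaw":-0.5}]'
```

```text
t: 0.28
tcp_pos: [148.7, 481.3, 237.2]
tool_rot: [0.215, 3.134, 0.002]
contact_force: [0.6, 0.9, -0.7]
finger_gap: 0.817
```

```bash
python3 -m pendant '[{"dx":-338,"dy":-244,"dz":117,"rx":0,"ry":0,"rz":-0.71,"jaw":-0.5},{"dx":-338,"dy":-244,"dz":117,"rx":0,"ry":0,"rz":-0.71,"jaw":-0.5},{"dx":-338,"dy":-244,"dz":117,"rx":0,"ry":0,"rz":-0.71,"jaw":-0.5},{"dx":-338,"dy":-244,"dz":117,"rx":0,"ry":0,"rz":-0.71,"jaw":-0.5},{"dx":-338,"dy":-244,"dz":117,"rx":0,"ry":0,"rz":-0.71,"jaw":-0.5},{"dx":-338,"dy":-244,"dz":117,"rx":0,"ry":0,"rz":-0.71,"jaw":-0.5},{"dx":-338,"dy":-244,"dz":117,"rx":0,"ry":0,"rz":-0.71,"jaw":-0.5},{"dx":-338,"dy":-244,"dz":117,"rx":0,"ry":0,"rz":-0.71,"jaw":-0.5},{"dx":-338,"dy":-244,"dz":117,"rx":0,"ry":0,"rz":-0.71,"jaw":-0.5},{"dx":-338,"dy":-244,"dz":117,"rx":0,"ry":0,"rz":-0.71,"jaw":-0.5}]'
python3 - <<'E'
from h import *
print(rel([449.5,189.5,27],np.radians(32.5+90)))
p,P=grab("scene");cv2.imwrite("pics/s1.png",cv2.resize(p[100:260,220:420],None,fx=4,fy=3.75))
E
```

```text
t: 1.52
tcp_pos: [448.8, 190.9, 120.4]
tool_rot: [0.88, -3.015, -0.0]
contact_force: [0.1, 0.1, 1.5]
finger_gap: 0.752
(array([ 0.11 , -1.562, 93.361]), array([ 0.   , -0.   ,  0.001]))
```

View pics/s1.png

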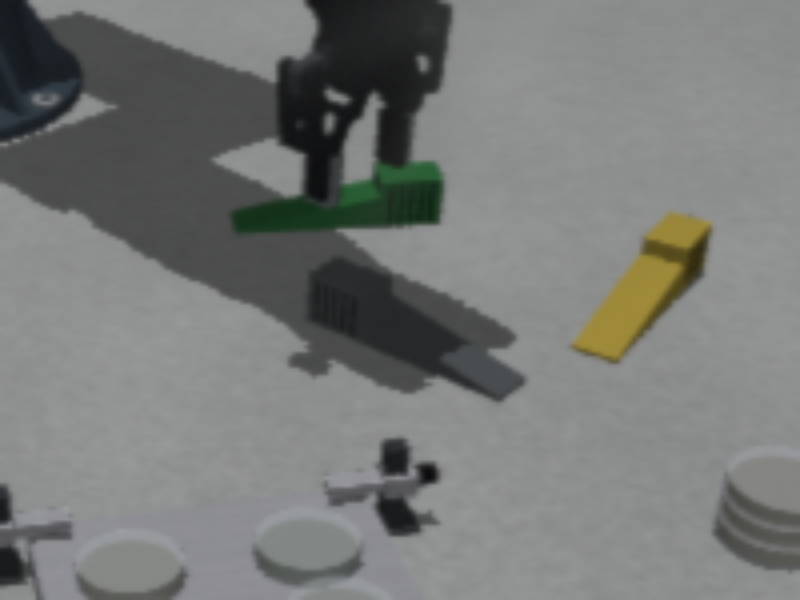

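The gripper hangs above the grey heel, fingers astride it (crop x 310–410, heel at about (350,295)). I descend and close.

```bash
python3 -m pendant '[{"dx":0,"dy":-1.5,"dz":50,"rx":0,"ry":0,"rz":0,"jaw":-0.5},{"dx":0,"dy":-1.5,"dz":80,"rx":0,"ry":0,"rz":0,"jaw":-0.5},{"dx":0,"dy":-1.5,"dz":93,"rx":0,"ry":0,"rz":0,"jaw":-0.5},{"dx":0,"dy":-1.5,"dz":93,"rx":0,"ry":0,"rz":0,"jaw":-0.5},{"dx":0,"dy":-1.5,"dz":93,"rx":0,"ry":0,"rz":0,"jaw":0},{"dx":0,"dy":-1.5,"dz":93,"rx":0,"ry":0,"rz":0,"jaw":1},{"dx":0,"dy":-1.5,"dz":93,"rx":0,"ry":0,"rz":0,"jaw":1},{"dx":0,"dy":-1.5,"dz":93,"rx":0,"ry":0,"rz":0,"jaw":1},{"dx":0,"dy":-1.5,"dz":93,"rx":0,"ry":0,"rz":0,"jaw":1},{"dx":0,"dy":-1.5,"dz":93,"rx":0,"ry":0,"rz":0,"jaw":1},{"dx":0,"dy":-1.5,"dz":93,"rx":0,"ry":0,"rz":0,"jaw":1}]'
python3 - <<'E'
from h import *
y=-.082
print(rel([637.5-155*np.cos(y),31.8-155*np.sin(y),27],y+np.pi/2))
E
```

```text
t: 2.95
tcp_pos: [450.9, 189.8, 28.6]
tool_rot: [-0.88, 3.013, 0.001]
contact_force: [-1.6, 0.2, 6.6]
finger_gap: 0.338
(array([  51.144, -139.747,    1.497]), array([0.001, 0.002, 0.65 ]))
```

```bash
python3 -m pendant '[{"dx":0,"dy":0,"dz":-8,"rx":0,"ry":0,"rz":0,"jaw":1},{"dx":10,"dy":-30,"dz":-10,"rx":0,"ry":0,"rz":0.13,"jaw":1},{"dx":20,"dy":-60,"dz":-10,"rx":0,"ry":0,"rz":0.27,"jaw":1},{"dx":35,"dy":-100,"dz":-10,"rx":0,"ry":0,"rz":0.42,"jaw":1},{"dx":45,"dy":-125,"dz":-10,"rx":0,"ry":0,"rz":0.55,"jaw":1},{"dx":51,"dy":-140,"dz":-10,"rx":0,"ry":0,"rz":0.65,"jaw":1},{"dx":51,"dy":-140,"dz":-10,"rx":0,"ry":0,"rz":0.65,"jaw":1},{"dx":51,"dy":-140,"dz":-10,"rx":0,"ry":0,"rz":0.65,"jaw":1},{"dx":51,"dy":-140,"dz":-10,"rx":0,"ry":0,"rz":0.65,"jaw":1}]'
python3 - <<'E'
from h import *
y=-.082
print(rel([637.5-155*np.cos(y),31.8-155*np.sin(y),27],y+np.pi/2))
(p,P),(q,Q)=grab("scene"),grab("top")
cv2.imwrite("pics/s2.png",np.hstack([cv2.resize(p[130:280,190:350],(400,375)),cv2.resize(q[130:230,200:307],(400,375))]))
E
```

```text
t: 4.08
tcp_pos: [482.4, 44.5, 37.5]
tool_rot: [0.125, 3.139, 0.0]
contact_force: [0.6, 0.4, -1.1]
finger_gap: 0.341
(array([-0.611,  0.074, 10.458]), array([0.   , 0.   , 0.002]))
```

View pics/s2.png

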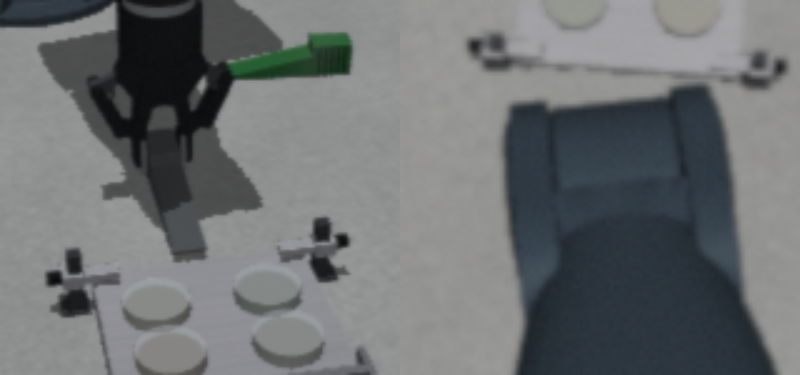

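The wedge hangs square in front of the tray, thin end at crop (187,250). I set it down, release it, and check alignment.

```bash
python3 -m pendant '[{"dx":0,"dy":0,"dz":5,"rx":0,"ry":0,"rz":0,"jaw":1},{"dx":0,"dy":0,"dz":9,"rx":0,"ry":0,"rz":0,"jaw":1},{"dx":0,"dy":0,"dz":9,"rx":0,"ry":0,"rz":0,"jaw":1},{"dx":0,"dy":0,"dz":9,"rx":0,"ry":0,"rz":0,"jaw":1}]'
python3 -m pendant '[{"dx":0,"dy":0,"dz":0,"rx":0,"ry":0,"rz":0,"jaw":0},{"dx":0,"dy":0,"dz":0,"rx":0,"ry":0,"rz":0,"jaw":0},{"dx":0,"dy":0,"dz":0,"rx":0,"ry":0,"rz":0,"jaw":0},{"dx":0,"dy":0,"dz":0,"rx":0,"ry":0,"rz":0,"jaw":0}]'
python3 - <<'E'
from h import *
p,P=grab("scene");X,Y,Z=P[...,0],P[...,1],P[...,2]
y=-.082;c=(637.5,31.8)
xs=(X-c[0])*np.cos(y)+(Y-c[1])*np.sin(y);ys=-(X-c[0])*np.sin(y)+(Y-c[1])*np.cos(y)
m=(xs>-120)&(xs<-20)&(abs(ys)<30)&(Z>3)&(Z<30);L=[]
for a in range(-120,-20,6):
    k=m&(xs>=a)&(xs<a+6)
    if k.sum()>4:L.append((a+3,ys[k].min(),ys[k].max(),Z[k].mean()))
print(np.array(L))
E
```

```text
t: 4.68
tcp_pos: [482.4, 44.0, 28.7]
tool_rot: [0.128, 3.139, 0.0]
contact_force: [-3.5, 0.3, 10.2]
finger_gap: 0.341
t: 5.18
tcp_pos: [482.5, 43.8, 28.2]
tool_rot: [-0.129, -3.139, 0.0]
contact_force: [1.2, 0.3, -0.1]
finger_gap: 0.5
[[-117.     -16.296   12.387   19.314]
 [-111.     -15.625   13.521   19.038]
 [-105.     -16.249   13.985   16.812]
 [ -99.     -15.618   12.339   15.521]
 [ -93.     -15.843   14.447   15.067]
 [ -87.     -15.223   14.745   13.283]
 [ -81.     -15.902   13.978   12.304]
 [ -75.     -15.42    14.887   10.783]
 [ -69.     -14.142   13.481    9.863]
 [ -63.     -15.026   14.68     8.611]
 [ -57.     -11.591   14.886    7.288]
 [ -51.     -14.523   14.404    5.862]
 [ -45.     -14.154   15.736    4.719]
 [ -39.     -10.312   13.98     4.197]]
```

Centred within about 1 mm and square. I regrasp.

```bash
python3 -m pendant '[{"dx":0,"dy":0,"dz":-0.5,"rx":0,"ry":0,"rz":0,"jaw":1},{"dx":0,"dy":0,"dz":-0.5,"rx":0,"ry":0,"rz":0,"jaw":1},{"dx":0,"dy":0,"dz":-0.5,"rx":0,"ry":0,"rz":0,"jaw":1},{"dx":0,"dy":0,"dz":-0.5,"rx":0,"ry":0,"rz":0,"jaw":1},{"dx":0,"dy":0,"dz":-0.5,"rx":0,"ry":0,"rz":0,"jaw":1}]'
```

```text
t: 5.85
tcp_pos: [482.5, 43.8, 28.9]
tool_rot: [0.128, 3.139, -0.0]
contact_force: [-0.4, 0.4, 2.3]
finger_gap: 0.337
```

```bash
python3 -m pendant '[{"dx":-15,"dy":0,"dz":0,"rx":0,"ry":0,"rz":0,"jaw":1},{"dx":-30,"dy":0,"dz":0,"rx":0,"ry":0,"rz":0,"jaw":1},{"dx":-45,"dy":0,"dz":0,"rx":0,"ry":0,"rz":0,"jaw":1},{"dx":-55,"dy":0,"dz":0,"rx":0,"ry":0,"rz":0,"jaw":1},{"dx":-62,"dy":0,"dz":0,"rx":0,"ry":0,"rz":0,"jaw":1},{"dx":-68,"dy":0,"dz":0,"rx":0,"ry":0,"rz":0,"jaw":1},{"dx":-70,"dy":0,"dz":0,"rx":0,"ry":0,"rz":0,"jaw":1},{"dx":-70,"dy":0,"dz":0,"rx":0,"ry":0,"rz":0,"jaw":1},{"dx":-70,"dy":0,"dz":0,"rx":0,"ry":0,"rz":0,"jaw":1}]'
python3 -m pendant '[{"dx":-2,"dy":0,"dz":0,"rx":0,"ry":0,"rz":0,"jaw":1},{"dx":-4,"dy":0,"dz":0,"rx":0,"ry":0,"rz":0,"jaw":1},{"dx":-6,"dy":0,"dz":0,"rx":0,"ry":0,"rz":0,"jaw":1},{"dx":-6,"dy":0,"dz":0,"rx":0,"ry":0,"rz":0,"jaw":1}]'
```

```text
t: 6.98
tcp_pos: [551.8, 38.1, 28.9]
tool_rot: [-0.128, -3.137, 0.0]
contact_force: [-6.3, 0.9, 8.8]
finger_gap: 0.343
t: 7.48
tcp_pos: [557.8, 37.6, 28.9]
tool_rot: [-0.128, -3.137, 0.0]
contact_force: [-5.7, 0.8, 8.9]
finger_gap: 0.34
```

```bash
python3 -m pendant '[{"dx":-2,"dy":0,"dz":0,"rx":0,"ry":0,"rz":0,"jaw":1},{"dx":-4,"dy":0,"dz":0,"rx":0,"ry":0,"rz":0,"jaw":1},{"dx":-4,"dy":0,"dz":0,"rx":0,"ry":0,"rz":0,"jaw":1}]'
python3 -m pendant '[{"dx":-2,"dy":0,"dz":0,"rx":0,"ry":0,"rz":0,"jaw":1},{"dx":-4,"dy":0,"dz":0,"rx":0,"ry":0,"rz":0,"jaw":1},{"dx":-4,"dy":0,"dz":0,"rx":0,"ry":0,"rz":0,"jaw":1}]'
python3 -c "
from h import *
print(bot.read_state()['contact_force'],ray('top',0,0,0)[:0])"
```

```text
t: 7.85
tcp_pos: [561.8, 37.3, 28.9]
tool_rot: [-0.128, -3.137, 0.0]
contact_force: [-4.6, 0.1, 8.1]
finger_gap: 0.339
t: 8.22
tcp_pos: [564.4, 37.1, 28.9]
tool_rot: [-0.128, -3.135, -0.0]
contact_force: [-11.2, 1.2, 14.5]
finger_gap: 0.345
[-11.229   1.164  14.489] []
```

Wedge contact is at TCP x of about 562. The gripper presses down a little, so I relieve z and continue.

```bash
python3 -m pendant '[{"dx":0,"dy":0,"dz":-0.6,"rx":0,"ry":0,"rz":0,"jaw":1},{"dx":-1,"dy":0,"dz":-0.6,"rx":0,"ry":0,"rz":0,"jaw":1},{"dx":-2,"dy":0,"dz":-0.6,"rx":0,"ry":0,"rz":0,"jaw":1},{"dx":-2,"dy":0,"dz":-0.6,"rx":0,"ry":0,"rz":0,"jaw":1}]'
python3 -m pendant '[{"dx":-1,"dy":0,"dz":0,"rx":0,"ry":0,"rz":0,"jaw":1},{"dx":-2,"dy":0,"dz":0,"rx":0,"ry":0,"rz":0,"jaw":1},{"dx":-3,"dy":0,"dz":0,"rx":0,"ry":0,"rz":0,"jaw":1},{"dx":-3,"dy":0,"dz":0,"rx":0,"ry":0,"rz":0,"jaw":1}]'
```

```text
t: 8.72
tcp_pos: [566.4, 36.8, 28.9]
tool_rot: [-0.128, -3.135, 0.0]
contact_force: [-9.5, 0.2, 7.2]
finger_gap: 0.339
t: 9.22
tcp_pos: [569.1, 36.6, 28.9]
tool_rot: [-0.128, -3.134, 0.0]
contact_force: [-10.6, -0.2, 7.7]
finger_gap: 0.341
```

```bash
python3 -m pendant '[{"dx":-1,"dy":0,"dz":-0.4,"rx":0,"ry":0,"rz":0,"jaw":1},{"dx":-2,"dy":0,"dz":-0.4,"rx":0,"ry":0,"rz":0,"jaw":1},{"dx":-3,"dy":0,"dz":-0.4,"rx":0,"ry":0,"rz":0,"jaw":1},{"dx":-3,"dy":0,"dz":-0.4,"rx":0,"ry":0,"rz":0,"jaw":1}]'
python3 -m pendant '[{"dx":-1,"dy":0,"dz":0,"rx":0,"ry":0,"rz":0,"jaw":1},{"dx":-2,"dy":0,"dz":0,"rx":0,"ry":0,"rz":0,"jaw":1},{"dx":-2,"dy":0,"dz":0,"rx":0,"ry":0,"rz":0,"jaw":1},{"dx":-2,"dy":0,"dz":0,"rx":0,"ry":0,"rz":0,"jaw":1}]'
python3 -m pendant '[{"dx":-1,"dy":0,"dz":0,"rx":0,"ry":0,"rz":0,"jaw":1},{"dx":-2,"dy":0,"dz":0,"rx":0,"ry":0,"rz":0,"jaw":1},{"dx":-2,"dy":0,"dz":0,"rx":0,"ry":0,"rz":0,"jaw":1},{"dx":-2,"dy":0,"dz":0,"rx":0,"ry":0,"rz":0,"jaw":1}]'
```

```text
t: 9.72
tcp_pos: [572.9, 36.2, 28.9]
tool_rot: [-0.128, -3.135, 0.0]
contact_force: [-6.1, -0.2, 0.6]
finger_gap: 0.343
t: 10.22
tcp_pos: [574.9, 36.0, 28.9]
tool_rot: [-0.128, -3.135, 0.001]
contact_force: [-6.5, 0.1, 1.0]
finger_gap: 0.343
t: 10.72
tcp_pos: [576.9, 35.9, 28.9]
tool_rot: [-0.128, -3.136, 0.0]
contact_force: [-4.2, -0.9, 0.9]
finger_gap: 0.344
```

```bash
python3 -m pendant '[{"dx":-1,"dy":0,"dz":0,"rx":0,"ry":0,"rz":0,"jaw":1},{"dx":-1,"dy":0,"dz":0,"rx":0,"ry":0,"rz":0,"jaw":1},{"dx":-1,"dy":0,"dz":0,"rx":0,"ry":0,"rz":0,"jaw":1}]'
python3 -m pendant '[{"dx":-1,"dy":0,"dz":0,"rx":0,"ry":0,"rz":0,"jaw":1},{"dx":-1,"dy":0,"dz":0,"rx":0,"ry":0,"rz":0,"jaw":1},{"dx":-1,"dy":0,"dz":0,"rx":0,"ry":0,"rz":0,"jaw":1}]'
python3 -m pendant '[{"dx":-1,"dy":0,"dz":0,"rx":0,"ry":0,"rz":0,"jaw":1},{"dx":-1,"dy":0,"dz":0,"rx":0,"ry":0,"rz":0,"jaw":1},{"dx":-1,"dy":0,"dz":0,"rx":0,"ry":0,"rz":0,"jaw":1}]'
python3 -m pendant '[{"dx":-1,"dy":0,"dz":0,"rx":0,"ry":0,"rz":0,"jaw":1},{"dx":-1,"dy":0,"dz":0,"rx":0,"ry":0,"rz":0,"jaw":1},{"dx":-1,"dy":0,"dz":0,"rx":0,"ry":0,"rz":0,"jaw":1}]'
```

```text
t: 11.1
tcp_pos: [577.9, 35.8, 28.9]
tool_rot: [-0.128, -3.136, 0.0]
contact_force: [-6.2, -0.0, 1.1]
finger_gap: 0.339
t: 11.48
tcp_pos: [578.9, 35.7, 28.9]
tool_rot: [-0.128, -3.136, 0.0]
contact_force: [-5.2, 0.6, 0.4]
finger_gap: 0.341
t: 11.85
tcp_pos: [579.9, 35.6, 28.9]
tool_rot: [-0.128, -3.136, 0.001]
contact_force: [-5.1, 0.7, 1.1]
finger_gap: 0.337
t: 12.22
tcp_pos: [580.9, 35.5, 28.9]
tool_rot: [-0.128, -3.136, 0.0]
contact_force: [-4.7, 1.0, 0.8]
finger_gap: 0.342
```

```bash
python3 -m pendant '[{"dx":-1,"dy":0,"dz":0,"rx":0,"ry":0,"rz":0,"jaw":1},{"dx":-1,"dy":0,"dz":0,"rx":0,"ry":0,"rz":0,"jaw":1},{"dx":-1,"dy":0,"dz":0,"rx":0,"ry":0,"rz":0,"jaw":1}]'
python3 -m pendant '[{"dx":-1,"dy":0,"dz":0,"rx":0,"ry":0,"rz":0,"jaw":1},{"dx":-1,"dy":0,"dz":0,"rx":0,"ry":0,"rz":0,"jaw":1},{"dx":-1,"dy":0,"dz":0,"rx":0,"ry":0,"rz":0,"jaw":1}]'
```

```text
t: 12.6
tcp_pos: [581.9, 35.5, 28.9]
tool_rot: [-0.128, -3.136, 0.0]
contact_force: [-4.7, 0.2, 1.1]
finger_gap: 0.34
t: 12.98
tcp_pos: [582.9, 35.4, 28.9]
tool_rot: [-0.128, -3.136, 0.0]
contact_force: [-5.6, 0.3, 1.5]
finger_gap: 0.34
```

```bash
python3 -m pendant '[{"dx":-1,"dy":0,"dz":0,"rx":0,"ry":0,"rz":0,"jaw":1},{"dx":-1,"dy":0,"dz":0,"rx":0,"ry":0,"rz":0,"jaw":1},{"dx":-1,"dy":0,"dz":0,"rx":0,"ry":0,"rz":0,"jaw":1}]'
python3 -m pendant '[{"dx":-1,"dy":0,"dz":0,"rx":0,"ry":0,"rz":0,"jaw":1},{"dx":-1,"dy":0,"dz":0,"rx":0,"ry":0,"rz":0,"jaw":1},{"dx":-1,"dy":0,"dz":0,"rx":0,"ry":0,"rz":0,"jaw":1}]'
```

```text
t: 13.35
tcp_pos: [583.9, 35.3, 28.9]
tool_rot: [-0.128, -3.136, 0.0]
contact_force: [-5.5, -1.1, 0.4]
finger_gap: 0.338
t: 13.72
tcp_pos: [584.9, 35.3, 28.9]
tool_rot: [-0.128, -3.136, 0.0]
contact_force: [-5.3, 0.1, 0.8]
finger_gap: 0.337
```

```bash
python3 -m pendant '[{"dx":-1,"dy":0,"dz":0,"rx":0,"ry":0,"rz":0,"jaw":1},{"dx":-1,"dy":0,"dz":0,"rx":0,"ry":0,"rz":0,"jaw":1},{"dx":-1,"dy":0,"dz":0,"rx":0,"ry":0,"rz":0,"jaw":1}]'
python3 -m pendant '[{"dx":-1,"dy":0,"dz":0,"rx":0,"ry":0,"rz":0,"jaw":1},{"dx":-1,"dy":0,"dz":0,"rx":0,"ry":0,"rz":0,"jaw":1},{"dx":-1,"dy":0,"dz":0,"rx":0,"ry":0,"rz":0,"jaw":1}]'
```

```text
t: 14.1
tcp_pos: [585.9, 35.1, 28.9]
tool_rot: [-0.128, -3.136, 0.0]
contact_force: [-6.5, -0.5, 1.5]
finger_gap: 0.343
t: 14.48
tcp_pos: [586.9, 35.1, 28.9]
tool_rot: [-0.128, -3.136, 0.0]
contact_force: [-5.6, 0.5, 1.3]
finger_gap: 0.341
```

```bash
python3 -m pendant '[{"dx":-1,"dy":0,"dz":0,"rx":0,"ry":0,"rz":0,"jaw":1},{"dx":-1,"dy":0,"dz":0,"rx":0,"ry":0,"rz":0,"jaw":1},{"dx":-1,"dy":0,"dz":0,"rx":0,"ry":0,"rz":0,"jaw":1}]'
python3 -m pendant '[{"dx":-1,"dy":0,"dz":0,"rx":0,"ry":0,"rz":0,"jaw":1},{"dx":-1,"dy":0,"dz":0,"rx":0,"ry":0,"rz":0,"jaw":1},{"dx":-1,"dy":0,"dz":0,"rx":0,"ry":0,"rz":0,"jaw":1}]'
```

```text
t: 14.85
tcp_pos: [587.9, 35.0, 28.9]
tool_rot: [-0.128, -3.136, 0.001]
contact_force: [-5.7, -0.2, 1.4]
finger_gap: 0.339
t: 15.22
tcp_pos: [588.6, 35.0, 28.9]
tool_rot: [-0.128, -3.135, 0.0]
contact_force: [-7.3, 0.6, 1.7]
finger_gap: 0.34
```

TCP has begun to lag (588.6 instead of 588.9) and the force is up, so the lugs are probably touching. I go in smaller steps.

```bash
python3 -m pendant '[{"dx":0,"dy":0,"dz":0,"rx":0,"ry":0,"rz":0,"jaw":1},{"dx":0,"dy":0,"dz":0,"rx":0,"ry":0,"rz":0,"jaw":1}]'
python3 -m pendant '[{"dx":-0.5,"dy":0,"dz":0,"rx":0,"ry":0,"rz":0,"jaw":1},{"dx":-0.5,"dy":0,"dz":0,"rx":0,"ry":0,"rz":0,"jaw":1},{"dx":-0.5,"dy":0,"dz":0,"rx":0,"ry":0,"rz":0,"jaw":1}]'
```

```text
t: 15.48
tcp_pos: [588.6, 34.9, 28.9]
tool_rot: [-0.128, -3.135, 0.0]
contact_force: [-6.4, -0.3, 2.0]
finger_gap: 0.34
t: 15.85
tcp_pos: [588.6, 34.9, 28.9]
tool_rot: [-0.128, -3.134, 0.0]
contact_force: [-8.6, 1.3, 3.7]
finger_gap: 0.34
```

```bash
python3 -m pendant '[{"dx":-0.4,"dy":0,"dz":0,"rx":0,"ry":0,"rz":0,"jaw":1},{"dx":-0.4,"dy":0,"dz":0,"rx":0,"ry":0,"rz":0,"jaw":1},{"dx":-0.4,"dy":0,"dz":0,"rx":0,"ry":0,"rz":0,"jaw":1},{"dx":-0.4,"dy":0,"dz":0,"rx":0,"ry":0,"rz":0,"jaw":1}]'
python3 -c "
from h import *
print(bot.read_state()['contact_force'])
p,P=grab('scene');cv2.imwrite('pics/s3.png',cv2.resize(p[200:265,200:345],None,fx=5.5,fy=5.5,interpolation=cv2.INTER_CUBIC))"
```

```text
t: 16.35
tcp_pos: [588.7, 34.9, 28.9]
tool_rot: [-0.128, -3.134, 0.0]
contact_force: [-10.4, 0.2, 4.5]
finger_gap: 0.339
[-10.375   0.22    4.45 ]
```

View pics/s3.png

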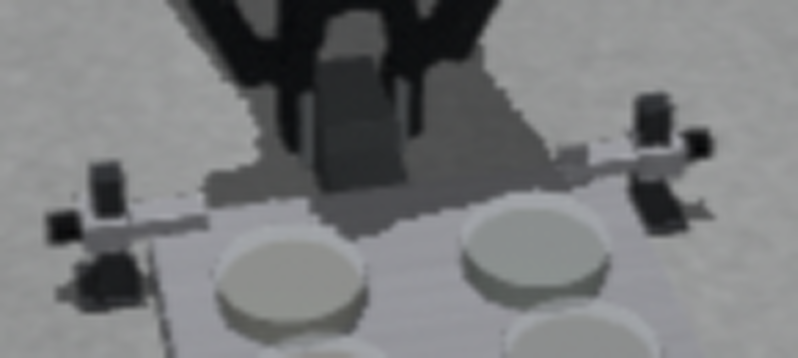

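Both lugs rest on the tray corners and the tray looks level. Push has climbed about 5 N over the sliding level with no further travel. I release gently and retreat straight up.

```bash
python3 -m pendant '[{"dx":0,"dy":0,"dz":0,"rx":0,"ry":0,"rz":0,"jaw":0.2},{"dx":0,"dy":0,"dz":0,"rx":0,"ry":0,"rz":0,"jaw":0},{"dx":0,"dy":0,"dz":0,"rx":0,"ry":0,"rz":0,"jaw":-0.1},{"dx":0,"dy":0,"dz":0,"rx":0,"ry":0,"rz":0,"jaw":-0.1},{"dx":0,"dy":0,"dz":0,"rx":0,"ry":0,"rz":0,"jaw":-0.1}]'
python3 -c "
from h import *
p,P=grab('scene');cv2.imwrite('pics/s4.png',p)
a=cv2.imread('pics/s3.png');b=cv2.resize(p[200:265,200:345],None,fx=5.5,fy=5.5,interpolation=cv2.INTER_CUBIC)
d=cv2.absdiff(a,b).max(2);print('diff per region',d[150:,:].mean(),d[150:,:].max(),d[50:190,310:410].mean())"
```

```text
t: 17.02
tcp_pos: [591.1, 34.9, 29.8]
tool_rot: [0.129, 3.139, -0.0]
contact_force: [-0.8, 0.8, -0.2]
finger_gap: 0.546
diff per region 1.018308993637941 75 7.523857142857143
```

Released cleanly. To verify the load, I regrasp without push and probe in small steps. An unloaded wedge would slide at about 5 N, a loaded one should stay put.

```bash
python3 -m pendant '[{"dx":0,"dy":0,"dz":0,"rx":0,"ry":0,"rz":0,"jaw":0.2},{"dx":0,"dy":0,"dz":0,"rx":0,"ry":0,"rz":0,"jaw":1},{"dx":0,"dy":0,"dz":0,"rx":0,"ry":0,"rz":0,"jaw":1},{"dx":0,"dy":0,"dz":0,"rx":0,"ry":0,"rz":0,"jaw":1},{"dx":0,"dy":0,"dz":0,"rx":0,"ry":0,"rz":0,"jaw":1}]'
python3 -m pendant '[{"dx":-0.6,"dy":0,"dz":0,"rx":0,"ry":0,"rz":0,"jaw":1},{"dx":-0.6,"dy":0,"dz":0,"rx":0,"ry":0,"rz":0,"jaw":1},{"dx":-0.6,"dy":0,"dz":0,"rx":0,"ry":0,"rz":0,"jaw":1}]'
python3 -m pendant '[{"dx":-0.6,"dy":0,"dz":0,"rx":0,"ry":0,"rz":0,"jaw":1},{"dx":-0.6,"dy":0,"dz":0,"rx":0,"ry":0,"rz":0,"jaw":1},{"dx":-0.6,"dy":0,"dz":0,"rx":0,"ry":0,"rz":0,"jaw":1}]'
```

```text
t: 17.7
tcp_pos: [591.1, 35.0, 30.1]
tool_rot: [0.128, 3.139, -0.0]
contact_force: [-0.9, 0.0, 6.1]
finger_gap: 0.337
t: 18.08
tcp_pos: [591.1, 35.0, 30.1]
tool_rot: [-0.128, -3.138, -0.0]
contact_force: [-4.3, 1.4, 7.0]
finger_gap: 0.342
t: 18.45
tcp_pos: [591.1, 35.0, 30.1]
tool_rot: [-0.128, -3.137, -0.0]
contact_force: [-5.6, 2.0, 9.3]
finger_gap: 0.344
```

```bash
python3 -m pendant '[{"dx":0,"dy":0,"dz":-0.7,"rx":0,"ry":0,"rz":0,"jaw":1},{"dx":0,"dy":0,"dz":-0.7,"rx":0,"ry":0,"rz":0,"jaw":1},{"dx":0,"dy":0,"dz":-0.7,"rx":0,"ry":0,"rz":0,"jaw":1}]'
python3 -m pendant '[{"dx":-0.4,"dy":0,"dz":0,"rx":0,"ry":0,"rz":0,"jaw":1},{"dx":-0.4,"dy":0,"dz":0,"rx":0,"ry":0,"rz":0,"jaw":1},{"dx":-0.4,"dy":0,"dz":0,"rx":0,"ry":0,"rz":0,"jaw":1}]'
```

```text
t: 18.82
tcp_pos: [591.1, 35.0, 30.1]
tool_rot: [-0.128, -3.137, -0.0]
contact_force: [-6.3, 1.8, 3.1]
finger_gap: 0.337
t: 19.2
tcp_pos: [591.1, 34.9, 30.1]
tool_rot: [-0.128, -3.136, -0.0]
contact_force: [-7.4, 1.8, 4.0]
finger_gap: 0.341
```

```bash
python3 -m pendant '[{"dx":-0.4,"dy":0,"dz":-0.2,"rx":0,"ry":0,"rz":0,"jaw":1},{"dx":-0.4,"dy":0,"dz":-0.2,"rx":0,"ry":0,"rz":0,"jaw":1},{"dx":-0.4,"dy":0,"dz":-0.2,"rx":0,"ry":0,"rz":0,"jaw":1}]'
python3 -m pendant '[{"dx":-0.4,"dy":0,"dz":-0.1,"rx":0,"ry":0,"rz":0,"jaw":1},{"dx":-0.4,"dy":0,"dz":-0.1,"rx":0,"ry":0,"rz":0,"jaw":1},{"dx":-0.4,"dy":0,"dz":-0.1,"rx":0,"ry":0,"rz":0,"jaw":1}]'
```

```text
t: 19.58
tcp_pos: [591.2, 35.0, 30.1]
tool_rot: [-0.128, -3.135, -0.0]
contact_force: [-8.1, 1.5, 3.7]
finger_gap: 0.343
t: 19.95
tcp_pos: [591.2, 35.0, 30.1]
tool_rot: [-0.128, -3.135, -0.0]
contact_force: [-9.1, 1.7, 4.0]
finger_gap: 0.342
```

```bash
python3 -m pendant '[{"dx":-0.4,"dy":0,"dz":-0.1,"rx":0,"ry":0,"rz":0,"jaw":1},{"dx":-0.8,"dy":0,"dz":-0.2,"rx":0,"ry":0,"rz":0,"jaw":1},{"dx":-0.8,"dy":0,"dz":-0.2,"rx":0,"ry":0,"rz":0,"jaw":1},{"dx":-0.8,"dy":0,"dz":-0.2,"rx":0,"ry":0,"rz":0,"jaw":1}]'
```

```text
t: 20.45
tcp_pos: [591.4, 35.0, 30.1]
tool_rot: [-0.128, -3.134, -0.0]
contact_force: [-10.8, 2.3, 5.2]
finger_gap: 0.343
```

```bash
python3 -m pendant '[{"dx":0,"dy":0,"dz":0,"rx":0,"ry":0,"rz":0,"jaw":0.2},{"dx":0,"dy":0,"dz":0,"rx":0,"ry":0,"rz":0,"jaw":0},{"dx":0,"dy":0,"dz":0,"rx":0,"ry":0,"rz":0,"jaw":-0.2},{"dx":0,"dy":0,"dz":0,"rx":0,"ry":0,"rz":0,"jaw":-0.2},{"dx":0,"dy":0,"dz":0,"rx":0,"ry":0,"rz":0,"jaw":-0.2}]'
python3 -m pendant '[{"dx":2,"dy":0,"dz":-8,"rx":0,"ry":0,"rz":0,"jaw":-0.2},{"dx":2,"dy":0,"dz":-30,"rx":0,"ry":0,"rz":0,"jaw":-0.2},{"dx":2,"dy":0,"dz":-70,"rx":0,"ry":0,"rz":0,"jaw":-0.2},{"dx":60,"dy":0,"dz":-110,"rx":0,"ry":0,"rz":0,"jaw":-0.2},{"dx":110,"dy":0,"dz":-120,"rx":0,"ry":0,"rz":0,"jaw":-0.2},{"dx":160,"dy":0,"dz":-120,"rx":0,"ry":0,"rz":0,"jaw":-0.2},{"dx":160,"dy":0,"dz":-120,"rx":0,"ry":0,"rz":0,"jaw":-0.2},{"dx":160,"dy":0,"dz":-120,"rx":0,"ry":0,"rz":0,"jaw":-0.2},{"dx":160,"dy":0,"dz":-120,"rx":0,"ry":0,"rz":0,"jaw":-0.2},{"dx":160,"dy":0,"dz":-120,"rx":0,"ry":0,"rz":0,"jaw":-0.2}]'
python3 - <<'E'
from h import *
p,P=grab('scene');cv2.imwrite('pics/s5.png',cv2.resize(p[165:305,190:350],(800,600),interpolation=cv2.INTER_CUBIC))
X,Y,Z=P[...,0],P[...,1],P[...,2]
y=-.082;c=(635,31.8)
xs=(X-c[0])*np.cos(y)+(Y-c[1])*np.sin(y);ys=-(X-c[0])*np.sin(y)+(Y-c[1])*np.cos(y)
m=(xs>-70)&(xs<-10)&(abs(ys)<30)&(Z>6)&(Z<45)
for a in range(-68,-8,8):
    k=m&(xs>=a)&(xs<a+8);print(a,ys[k].min(),ys[k].max(),Z[k].mean())
for s in(-1,1):
    k=(xs>8)&(xs<35)&(ys*s>20)&(ys*s<30)|((xs>8)&(xs<140)&(ys*s>80)&(ys*s<86)); 
    k=(xs>15)&(xs<130)&(ys*s>80)&(ys*s<86);print("tray side z",s,Z[k].mean(),np.polyfit(xs[k],Z[k],1))
E
```

```text
t: 21.08
tcp_pos: [594.3, 34.7, 31.0]
tool_rot: [0.129, 3.139, -0.0]
contact_force: [0.6, -0.4, 0.9]
finger_gap: 0.602
t: 22.32
tcp_pos: [435.5, 47.7, 150.8]
tool_rot: [-0.129, -3.139, 0.0]
contact_force: [0.6, 0.1, -0.1]
finger_gap: 0.601
-68 -17.079161939232833 12.29173654525876 34.10643384582106
-60 -17.43153201337817 13.357360644153964 34.3509549162489
-52 -17.331340855929287 11.946335298543017 33.21120405584853
-44 -17.12442274554192 12.536235054396924 33.3901959559711
-36 -17.081404835683866 12.471954952323195 35.66493561790236
-28 -16.962005952706406 12.889603452307497 28.704384502808466
-20 -16.50394936682325 13.227521031292365 21.912540013515386
-12 -15.641669612709405 12.477818885622664 21.43515621624599
tray side z -1 27.004184984261812 [ 0.011 26.212]
tray side z 1 27.249857152967017 [ 0.011 26.42 ]
```

View pics/s5.png

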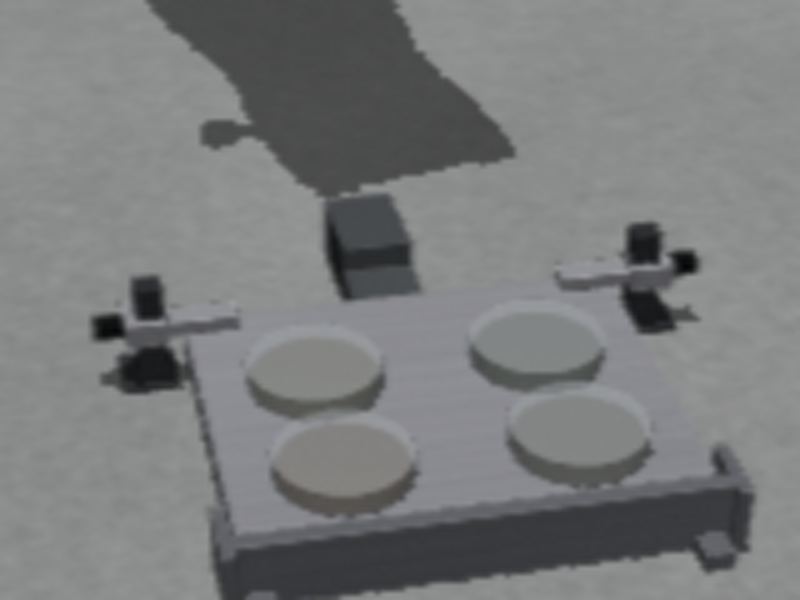

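The tray is level side to side (27.0 against 27.2 mm at its two edges). The wedge is square, flat and about 2 mm off the middle line, and the lugs are on the corners. I hand in.

```bash
python3 -c "
from cell import bot
print(bot.hand_in())"
```

```text
the job is handed in; nothing more can be done
None
```

I slid the grey wedge under the middle of the tray's front edge until the tray met both gauge lugs, then let go, backed off and handed the job in at about 22 s. No verdict is reported.

- **Push:** it ran steadily at about 5 N while sliding. The wedge then stopped and the push climbed to about 10 N with almost no further travel. I let go, then gripped again and pushed to 10.8 N as a check. The wedge held, moving 0.3 mm at most, so it was carrying the tray against the lugs.
- **Last camera check:** the tray was level side to side within measuring error (27.0 and 27.2 mm at its two edges). The wedge was square and about 2 mm off the middle line. The arm was well clear, with no force on it.
- **Not confirmed:** I could only infer the force on the lugs, about 2 to 5 N from the rise in push. In both final pushes the gripper also pressed down 4 to 5 N, which makes that estimate rougher. I did not measure the bottle, flask and dishes again, but the arm never came near them.
- **Refused move:** the first move command was rejected for its format, and nothing moved.

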